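# Plug in the green button module and lock it

### The arm

A 6-joint arm with a two-finger parallel gripper is mounted at the origin on the work surface. World frame = base frame: x ahead of the robot, y to its left, z up, the work surface at z = 0. Lengths are in mm, angles in degrees, forces in N, time in s.
With the tool pointing down it reaches from about 350 to 850 mm from the base axis. Payload 8.1 kg.
Tool frame: the origin (TCP) lies at the very end of the fingers, on their centre line; the grasp point (between the pads) lies r.tcp_to_grasp behind it (r.tcp_to_grasp is the distance from the TCP to the grasp point, in mm); z points along the fingers, y is the line along which they close (so a half turn about z gives the same grasp; the last joint's range is limited). The gripper opens to 85 mm and grips with 20 to 120 N. Pads are 22 mm wide; open, the fingers measure 114 mm over their backs; the gripper's body (76 mm by 85 mm) begins 54 mm behind the grasp point. The pads swing forward as they close: fully open they stand 13 mm farther back than shut.
Start: joints at [-70.554, 7.471, 85.268, -0, 87.261, -4.893], TCP at [247.303, -546.669, 231.292] pointing down, gripper open.
Joint ranges: [-169.43, 169.43], [-51.17, 129.36], [1.28, 143.12], [-76.62, 256.62], [0, 156.53], [-152.29, 152.29]. Speed limits (degrees/s): [136.94, 136.94, 159.86, 180, 180, 180].

### API

Orientations are given as [roll, pitch, yaw] about the fixed x, y, z axes, in that order (R = Rz(yaw) Ry(pitch) Rx(roll)).
In Python, from bench import r gives the robot as it stands.
- The arm moves only by the shell command python3 -m handwheel 'ROWS' [OPENING] [FORCE]. ROWS is JSON, a list of rows, each a list of 4 numbers: the shift along the tool's x, y, z in m, then the turn about the tool's z in degrees. A call has 1 to 10 rows; each row shifts and turns the commanded pose from where the row before left it, along the tool's axes as they then stand; what a row does not reach is not made up. A row lasts 1/10 s, in which the tool goes at most 50 mm and 8.59 degrees, less where a joint would pass 70% of its speed; a pose out of reach is approached as far as the arm can. A call is refused whole if a number of a shift passes 0.05 or a number of a turn 8.59, either way. A call with a gripper value outside its range is refused whole. OPENING is the finger opening in m, from 0 to 0.0854, set as the call begins (- or left out, the last holds). The fingers move at their own pace and stop on an object; FORCE is the grip in N (left out, the last holds). Time passes only in rows, so rows that do not move let the fingers close. It gives the time, the measured TCP pose, the force, the opening and the grip force at its end, in the units of the state.
- r.sense(): the state, without advancing time (a new reading comes with each control period).
- r.snapshot(name): name is "side" or "top" or "wrist"; returns the picture (400x640x3 uint8, red, green, blue); there is no depth.
- r.camera_params(name): a dict with "fx", "fy", "cx", "cy" (pixels), "D" ([k1, k2, p1, p2, k3] as OpenCV has them; the pictures are not rectified), "R" (3x3) and "t" (3): a world point X has camera coordinates R X + t; the wrist camera has in their place "mount" (4x4, takes a point from camera to tool coordinates, whose origin is the TCP and whose axes are the flange's). Camera axes: x right, y down, z forward; pixel columns grow to the right and rows downward; lengths in mm; the calibration is good to about 2 mm. A picture is of the moment at which its call begins: read the wrist's pose just before it. camera_params takes no time and is no camera call.
- r.hand_in(): hands the job in; it is judged then, once.
The state is a dict: "time": time; "joint_pos": joint angles; "qd": joint speeds; "joint_efforts": joint torques, N m; "tool_pos": TCP position; "tcp_rot": TCP orientation; "ft_force": force on the tool from outside, world axes, zero at the start; "wrist_torque": the same for the moment, N m; "finger_gap": finger opening in mm; "grip_force": force on a finger pad.
Only numpy, scipy, OpenCV 4.12 (cv2) and the standard library are available. Lean on these libraries where they do the work, as an engineer would, in place of code of your own. Each camera call takes 0.05 s, during which the arm holds its last target. There are 200 camera calls.

### The job

Set the module with the green button squarely into the tray of the docking station and press it fully down with its tray. Then swing the blue lever round until its tab lies over the module's base and locks it in. Leave the red and yellow modules and the screwdriver where they are.

Things in the scene. Friction and masses are not known exactly. Their poses are not given: they have to be found in the camera images.
- green_centre (a point): Module to plug in: black base 60 x 80 x 14 mm high, on its middle a grey housing 36 x 36 mm from 14 to 54 mm above the underside, on top a steel ring with a flat round green button (top at 65 mm). About 250 g. This point: centre line, 34 mm above the underside, mid-housing, where it is gripped. x along the 60 mm side, y along the 80 mm side, z up. Ends alike: may go in either way round.
- tray_centre (a point): Centre of the floor (top face) of the dock's black tray; the module's underside rests here, its 80 mm side along y. Inside 74 mm (x) by 94 mm (y), so 7 mm play all round; low lips flared outwards, 7 mm high. The tray rides on a vertical slide; this point is 26 mm above the bench when up, 14 mm when pressed home. z up.
- tray (a joint): How far the tray is pressed down: 0 up (start), 0.012 m fully home on its stop. Stiff slide: about 12 N moves it (a little more when fast); it stays where it is left. The module's weight alone does not move it.
- lever_pivot (a point): Vertical axis of the blue lever, 66 mm to the tray's -y side from its centre, 37 mm above the bench at the middle of the bar. Bar 8 mm thick (33 to 41 mm above the bench): a tab 16 mm wide reaches 39 mm to one side of the axis, the handle 65 mm to the other. The tab passes 5 mm above the base of a module pressed home, and strikes the base's edge if it is not.
- lever_knob (a point): On the upright round blue grip pin at the end of the lever's handle: pin 16 mm in diameter, from the bar (41 mm) up to 88 mm above the bench; this point is on its axis, 69 mm above the bench, 65 mm from the lever's axis.
- lever_arm (a joint): Lever angle (rad), counter-clockwise from above. At 0 the handle points along the tray's -x and the tab along +x, clear of the tray; at 1.57 the handle points along the tray's -y and the tab along +y, over the module's base: locked. Stops at -0.3 and 1.65; starts between -0.25 and 0.2. Stays where left; about 2 N at the pin turns it.
- red_centre (a point): Bystander: a module with the same base and housing, with a domed red mushroom button on a yellow disc on top. Point and axes as for the green one.
- yellow_centre (a point): Bystander: a module with the same base and housing, with a steel ring and a flat yellow button on top. Point and axes as for the green one.
- driver_grip (a point): Bystander: a screwdriver with an orange handle, 150 mm long, lying on the bench; point in its handle.
- dock: Fixed slotted aluminium plate of the docking station, 130 (x) x 200 (y) x 10 mm high, under tray and lever; its middle lies 20 mm to -y of this origin, which is at bench height under the tray's centre. Axes parallel to the tray's.
Not all that is in view belongs to the job. Of the things that look like the dock, the larger one is meant.

How it is judged (in metres and radians):
On the way, in this order (a step that is already met when the one before it is completed fails the run):
1. the green module sits in the tray and is pressed home (tray at least 8.5 mm down) while the lever is still open (below 0.5 rad) (value of joint tray above 0.0085 m and value of joint lever_arm below 0.5 rad and horizontal distance between green_centre and tray_centre below 0.015 m and z of green_centre in the frame of tray_centre below 0.038 m), for 0.2 s.
2. the lever is turned over the module's base (beyond 1.3 rad) (value of joint lever_arm above 1.3 rad), for 0.2 s.
At the end, for the whole second after the job is handed in: The green module stands upright (within 7 degrees) and at rest in the tray, flat on its floor (within 4 mm), within 15 mm of its centre and 17 degrees of its direction (either way round), the tray is at least 8.5 mm down, and the lever is beyond 1.3 rad, its tab over the module's base (value of joint tray above 0.0085 m and value of joint lever_arm above 1.3 rad and horizontal distance between green_centre and tray_centre below 0.015 m and z of green_centre in the frame of tray_centre below 0.038 m and angle between green_centre's own z axis and vertical below 0.12 rad and angle between the y axis of green_centre and the y axis of tray_centre, either way round below 0.3 rad and linear speed of green below 0.02 m/s); the robot touches nothing.
It fails at once if the red module is moved more than 25 mm (distance of red_centre from where it was at the start of the episode above 0.025 m).
It fails at once if the yellow module is moved more than 25 mm (distance of yellow_centre from where it was at the start of the episode above 0.025 m).
It fails at once if the screwdriver is moved more than 30 mm (distance of driver_grip from where it was at the start of the episode above 0.03 m).
It also fails if it takes over 53 s, if anything falls off the work surface, if the arm or the gripper's body presses on something with over 40 N, if the wrist force passes 120 N, or if a joint passes its speed limit or range.

## Working session

There is one attempt and no reset: what is moved stays moved. The work goes in short steps, Python scripts to look and compute and a shell command to move; the robot and the scene stay as the last step left them, time stands still between calls to the robot, and variables do not carry over. Pictures are saved under pics/ and viewed, at most 10 in all, crops included, and the job is handed in when it is done.

```bash
ls; mkdir -p pics; python3 - <<'E'
from bench import r
import cv2
s=r.sense();print(s['time'],s['tool_pos'],s['tcp_rot'],r.tcp_to_grasp)
for n in('top','side'):
    p=r.camera_params(n);print(n,{k:(v.tolist() if hasattr(v,'tolist') else v) for k,v in p.items()})
    cv2.imwrite(f'pics/{n}1.png',r.snapshot(n)[...,::-1])
print(r.camera_params('wrist'))
E
```

```text
pics
0.0 [ 247.11201199 -546.14717392  230.22840294] [-1.79893267e+02 -9.88280084e-03  2.43390999e+01] 18.700000000000003
top {'fx': 421.63395381641106, 'fy': 421.63395381641106, 'cx': 320.9241753164254, 'cy': 193.47024861940756, 'D': [-0.03969760986721407, 0.0, 0.0, 0.0, 0.0], 'R': [[0.002118080842335364, -0.99999775380985, 7.815881737376445e-05], [-0.9960138901963937, -0.0021166123616996393, -0.08917314891802791], [0.08917311405009816, 0.00011102867062840041, -0.9960161361158977]], 't': [28.320976922982958, 522.2708789814728, 997.7549596319949]}
side {'fx': 390.4219902985794, 'fy': 390.4219902985794, 'cx': 321.6296467126916, 'cy': 202.7457089615692, 'D': [-0.09277604830915423, 0.0, 0.0, 0.0, 0.0], 'R': [[-0.9466437680124593, -0.3218287750636524, 0.017082623457838265], [-0.22881889674136074, 0.6338421404876937, -0.7388410204069918], [0.22695261394669966, -0.7033280745733157, -0.6736632174460414]], 't': [460.09540879376027, 147.37292093938834, 907.8478522497826]}
{'fx': 309.74796384786566, 'fy': 309.74796384786566, 'cx': 320.7147185077175, 'cy': 202.14853111485428, 'D': array([-0.05302405,  0.        ,  0.        ,  0.        ,  0.        ]), 'mount': array([[-1.53318901e-04, -9.56948422e-01, -2.90257980e-01,
         7.38352710e+01],
       [ 9.99999743e-01,  5.67421826e-05, -7.15288531e-04,
         1.13044263e+00],
       [ 7.00964102e-04, -2.90258015e-01,  9.56948167e-01,
        -1.42783328e+02],
       [ 0.00000000e+00,  0.00000000e+00,  0.00000000e+00,
         1.00000000e+00]])}
```

View pics/top1.png

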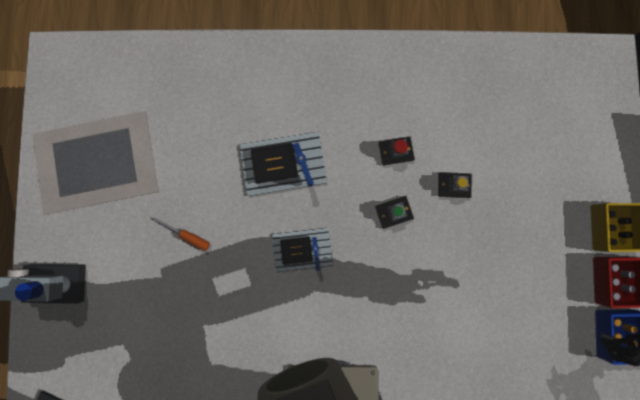

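View pics/side1.png

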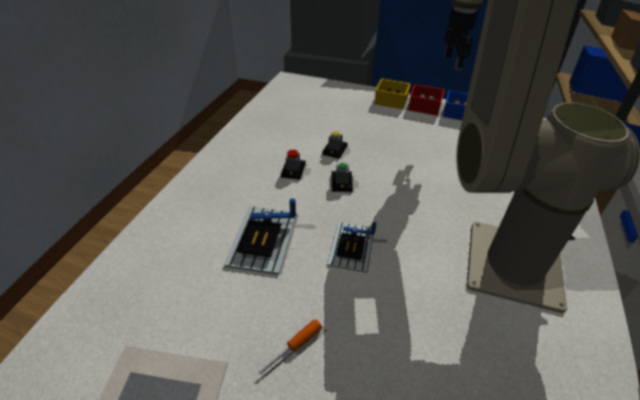

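The top view shows the green module at (398,212), red at (400,147), yellow at (461,183), the large dock at (282,163), a small decoy dock at (300,250) and the driver at (190,238). The green choice is between the three modules, and only (398,212) is a flat green button. I'll check it in a close crop.

```bash
python3 - <<'E'
import cv2,numpy as np
a=cv2.imread('pics/top1.png')
b=cv2.resize(a[125:205,232:332],None,fx=6,fy=6,interpolation=cv2.INTER_CUBIC)
c=cv2.resize(a[190:234,370:420],None,fx=4,fy=4,interpolation=cv2.INTER_CUBIC)
o=np.zeros((480,800,3),np.uint8);o[:,:600]=b;o[:176,600:]=c
cv2.imwrite('pics/crop1.png',o)
E
```

```text
(no output)
```

View pics/crop1.png

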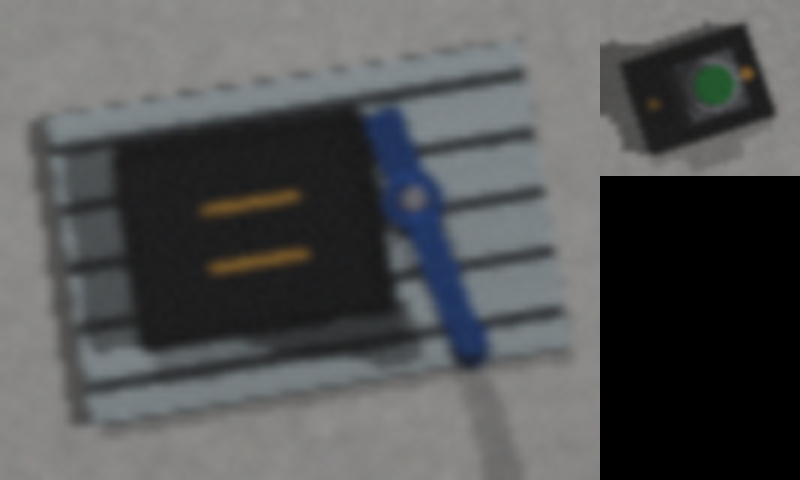

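The crop confirms a green flat button at crop (714,86), with base corners (622,65), (743,25), (775,112), (655,153). The dock's tray corners are (116,150), (355,108), (395,310), (148,347), the pivot is at (412,197) and the knob is near (472,350).

```bash
cat > h.py <<'E'
import numpy as np,cv2
from scipy.spatial.transform import Rotation as Ro
from bench import r
def cam(n,s=None):
    p=r.camera_params(n)
    K=np.array([[p['fx'],0,p['cx']],[0,p['fy'],p['cy']],[0,0,1]]);D=np.array(p['D'])
    if n=='wrist':
        s=s or r.sense();T=np.eye(4);T[:3,:3]=Ro.from_euler('xyz',s['tcp_rot'],degrees=True).as_matrix();T[:3,3]=s['tool_pos']
        M=np.linalg.inv(T@np.array(p['mount']));return K,D,M[:3,:3],M[:3,3]
    return K,D,np.array(p['R']),np.array(p['t'])
def world(c,uv,z):
    K,D,R,t=c
    u=cv2.undistortPoints(np.float64(uv).reshape(-1,1,2),K,D).reshape(-1,2)
    d=np.c_[u,np.ones(len(u))]@R;o=-R.T@t
    return o+d*((np.asarray(z)-o[2])/d[:,2])[:,None]
def pix(c,X):
    K,D,R,t=c
    return cv2.projectPoints(np.float64(X).reshape(-1,1,3),cv2.Rodrigues(R)[0],t,K,D)[0].reshape(-1,2)
def totool(X,s=None):
    s=s or r.sense()
    return Ro.from_euler('xyz',s['tcp_rot'],degrees=True).as_matrix().T@(np.asarray(X)-s['tool_pos'])
E
python3 - <<'E'
from h import *
c=cam('top')
A=lambda p:(np.array(p)+.5)/6-.5+[232,125]
B=lambda p:(np.array(p)-[600,0]+.5)/4-.5+[370,190]
def ang(a,b):return np.degrees(np.arctan2(*(b-a)[1::-1]))
t=world(c,A([[116,150],[355,108],[395,310],[148,347]]),33)
print('tray',t.mean(0),[np.linalg.norm(t[i]-t[i-1]).round(1) for i in range(4)],'ydir',ang(t[1],t[0]),ang(t[2],t[3]),'xdir',ang(t[3],t[0]),ang(t[2],t[1]))
l=world(c,A([[412,197],[472,350]]),[41,88]);print('piv',l[0],'knob',l[1],np.linalg.norm((l[1]-l[0])[:2]),ang(l[0],l[1]))
g=world(c,B([[622,65],[743,25],[775,112],[655,153]]),14)
print('green',g.mean(0),[np.linalg.norm(g[i]-g[i-1]).round(1) for i in range(4)],'ydir',ang(g[1],g[0]),ang(g[2],g[3]),'btn',world(c,B([[714,86]]),65))
print('red,yel',world(c,[[400,147],[461,183]],65))
s=r.sense();R=Ro.from_euler('xyz',s['tcp_rot'],degrees=True).as_matrix();print(R.round(3),totool(np.r_[g.mean(0)[:2],200]))
E
```

```text
tray [595.8966495  143.39814044  33.        ] [np.float64(81.4), np.float64(98.0), np.float64(84.0), np.float64(100.2)] ydir 100.18728276694787 98.69021561328377 xdir 10.113014203401208 11.532242242684413
piv [607.35876803  79.20704963  41.        ] knob [540.45198719  53.73457908  88.        ] 71.59164810090746 -159.15737864973036
green [ 478.60590885 -149.60961994   14.        ] [np.float64(57.0), np.float64(78.3), np.float64(56.4), np.float64(77.6)] ydir 108.3260478801983 108.76290944590355 btn [[ 477.78754394 -149.5456273    65.        ]]
red,yel [[ 628.52366649 -156.18484918   65.        ]
 [ 543.75414504 -298.0438866    65.        ]]
[[ 0.911  0.412 -0.001]
 [ 0.412 -0.911  0.002]
 [ 0.    -0.002 -1.   ]] [ 374.3633151  -265.87617748   30.83580168]
```

```bash
python3 -m handwheel '[[0.037,-0.027,0.003,0],[0.037,-0.027,0.003,0],[0.037,-0.027,0.003,0],[0.037,-0.027,0.003,0],[0.037,-0.027,0.003,0],[0.037,-0.027,0.003,0],[0.037,-0.027,0.003,0],[0.037,-0.027,0.003,0],[0.037,-0.027,0.003,0],[0.037,-0.027,0.003,0]]' 0.0854 40
python3 -m handwheel '[[0,0,0,-8.4],[0,0,0,-8.4],[0,0,0,-8.4],[0,0,0,-8.4],[0,0,0,-8.4],[0,0,0,-8.4],[0,0,0,-8.4],[0,0,0,-8.4],[0,0,0,-8.4],[0,0,0,-8.4]]'
python3 -m handwheel '[[0,0,0,0],[0,0,0,0]]'
python3 - <<'E'
from h import *
s=r.sense();im=r.snapshot('wrist');cv2.imwrite('pics/w1.png',im[...,::-1])
import json;json.dump([s['tool_pos'].tolist(),s['tcp_rot'].tolist()],open('w1.json','w'));print(totool([478.2,-149.6,17]))
E
```

```text
time: 1.1
tool_pos: [473.5, -146.3, 200.9]
tcp_rot: [-180.0, 0.0, 24.3]
ft_force: [1.2, -0.6, -0.4]
finger_gap: 85.0
grip_force: 0.0
time: 2.1
tool_pos: [472.8, -148.0, 200.8]
tcp_rot: [-180.0, -0.0, 108.7]
ft_force: [0.3, 0.1, -0.5]
finger_gap: 85.3
grip_force: 0.0
time: 2.3
tool_pos: [473.0, -148.1, 201.0]
tcp_rot: [-180.0, -0.0, 108.1]
ft_force: [1.2, 0.4, 0.6]
finger_gap: 85.4
grip_force: 0.0
[ -3.05979801   4.56512609 184.08991066]
```

View pics/w1.png

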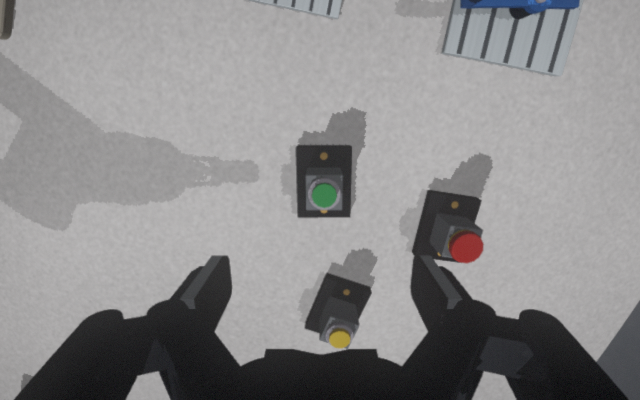

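The wrist view shows the green module upright and aligned: button at (324,195), base corners (297,146), (351,146), (351,216), (298,217).

```bash
python3 - <<'E'
from h import *;import json
a=json.load(open('w1.json'));s=dict(tool_pos=np.array(a[0]),tcp_rot=np.array(a[1]))
c=cam('wrist',s)
g=world(c,[[297,146],[351,146],[351,216.5],[298,217]],14);b=world(c,[[324,195]],65)[0]
print(g.mean(0),b,[np.linalg.norm(g[i]-g[i-1]).round(1) for i in range(4)],[np.degrees(np.arctan2(*(p-q)[1::-1])) for p,q in((g[0],g[3]),(g[1],g[2]))])
m=(g.mean(0)+b)/2;print(totool([m[0],m[1],17]))
E
```

```text
[ 477.90155822 -151.20638102   14.        ] [ 477.16482159 -151.44764412   65.        ] [np.float64(79.5), np.float64(57.1), np.float64(78.9), np.float64(59.8)] [np.float64(107.64574613634113), np.float64(109.65356266571013)]
[ -4.49428977   3.39489469 184.08992774]
```

```bash
python3 -m handwheel '[[-0.0045,0.0034,0.03,0],[0,0,0.03,0],[0,0,0.03,0],[0,0,0.03,0],[0,0,0.03,0],[0,0,0.02,0],[0,0,0.012,0],[0,0,0.002,0],[0,0,0,0]]'
python3 -m handwheel '[[0,0,0,0],[0,0,0,0],[0,0,0,0],[0,0,0,0],[0,0,0,0],[0,0,0,0],[0,0,0,0],[0,0,0,0]]' 0.02 50
```

```text
time: 3.25
tool_pos: [478.1, -151.5, 17.7]
tcp_rot: [180.0, 0.0, 108.3]
ft_force: [0.1, -0.5, 0.5]
finger_gap: 85.4
grip_force: 0.0
time: 4.05
tool_pos: [478.4, -151.7, 18.2]
tcp_rot: [179.9, 0.1, 108.3]
ft_force: [-1.2, 0.3, 5.9]
finger_gap: 35.4
grip_force: 51.5
```

```bash
python3 -m handwheel '[[0,0,-0.01,0],[0,0,-0.03,0],[0,0,-0.04,0],[0,0,-0.04,0],[0,0,-0.04,0],[0,0,0,0]]'
python3 - <<'E'
from h import *
print(totool([610,50,178]))
E
```

```text
time: 4.65
tool_pos: [481.1, -152.8, 184.6]
tcp_rot: [179.5, 0.4, 108.3]
ft_force: [2.1, -0.9, -2.5]
finger_gap: 35.5
grip_force: 51.0
[151.94083154 186.10909151   6.96729437]
```

```bash
python3 -m handwheel '[[0.025,0.031,0,0],[0.025,0.031,0,0],[0.025,0.031,0,0],[0.025,0.031,0,0],[0.025,0.031,0,0],[0.025,0.031,0,0],[0,0,0,8],[0,0,0,0],[0,0,0,0]]'
python3 - <<'E'
from h import *
s=r.sense();im=r.snapshot('wrist');cv2.imwrite('pics/w2.png',im[...,::-1])
import json;json.dump([s['tool_pos'].tolist(),s['tcp_rot'].tolist()],open('w2.json','w'));print(s['tool_pos'],s['tcp_rot'])
E
```

```text
time: 5.55
tool_pos: [606.3, 49.3, 176.3]
tcp_rot: [-179.9, -0.0, 100.5]
ft_force: [-0.2, -1.0, -2.7]
finger_gap: 35.4
grip_force: 51.9
[606.29507675  49.25033195 176.2535466 ] [-1.79883364e+02 -7.35525995e-03  1.00543468e+02]
```

View pics/w2.png

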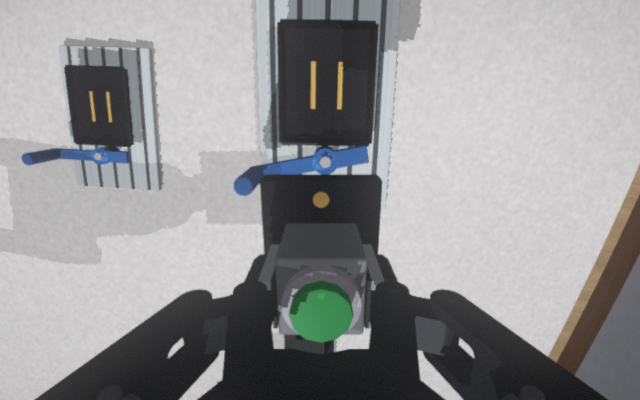

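The wrist view shows the tray rim corners (281,20), (377,22), (371,145), (280,143), contact strips centred on (326.5,85), the lever pivot at (325,161) and the knob top at (243,187). The module is held square.

```bash
python3 - <<'E'
from h import *;import json
a=json.load(open('w2.json'));s=dict(tool_pos=np.array(a[0]),tcp_rot=np.array(a[1]))
c=cam('wrist',s)
g=world(c,[[281,20],[377,22],[371,145],[280,143]],33)
an=lambda p,q:np.degrees(np.arctan2(*(p-q)[1::-1]))
print('tray',g.mean(0),[np.linalg.norm(g[i]-g[i-1]).round(1) for i in range(4)],an(g[0],g[3]),an(g[1],g[2]),an(g[1],g[0]),an(g[2],g[3]))
st=world(c,[[313,62],[340,62],[340,108.5],[313,108.5]],26.5)
print('strips',st.mean(0),an(st[0],st[3]),an(st[1],st[2]))
l=world(c,[[325,161],[243,187]],[41,88]);print(l,np.linalg.norm((l[1]-l[0])[:2]),an(l[1],l[0]))
for y in(100,101):
  p=l[0][:2]+66*np.array([np.cos(np.radians(y)),np.sin(np.radians(y))]);print('fromPiv',p)
# held module: button and base far edge
print('btn',world(c,[[321,311]],176.3+48))
print('base far corners',world(c,[[263,176],[381,176]],176.3-3))
E
```

```text
tray [594.64417419 141.74055707  33.        ] [np.float64(102.2), np.float64(80.1), np.float64(102.4), np.float64(83.3)] 98.2087968515476 100.02585761944033 9.49696734071245 9.317387270993988
strips [594.14282412 141.54160744  26.5       ] 100.18087836797191 101.41925708772256
[[604.8629088   76.99041828  41.        ]
 [544.52803898  53.13561048  88.        ]] 64.87949114406068 -158.42747145638978
fromPiv [593.40212907 141.98772998]
fromPiv [592.2695151  141.77781239]
btn [[606.02045265  52.45626142 224.3       ]]
base far corners [[571.46949218  85.34546719 173.3       ]
 [627.19654827  95.73888111 173.3       ]]
```

```bash
python3 - <<'E'
from h import *
print(totool([594.3,140,50]))
E
```

```text
[ 91.77398115   4.88102465 126.59018321]
```

```bash
python3 -m handwheel '[[0.031,0.0016,0,0.5],[0.031,0.0016,0,0],[0.03,0.0016,0.02,0],[0,0,0.03,0],[0,0,0.03,0],[0,0,0.03,0],[0,0,0.016,0],[0,0,0,0],[0,0,0,0]]'
python3 - <<'E'
from h import *
print(totool([594.3,140,44]))
cv2.imwrite('pics/t2.png',cv2.resize(r.snapshot('top')[115:215,222:342,::-1],None,fx=5,fy=5,interpolation=cv2.INTER_CUBIC))
E
```

```text
time: 6.5
tool_pos: [596.4, 140.5, 52.3]
tcp_rot: [180.0, -0.0, 99.8]
ft_force: [0.1, -0.4, -2.4]
finger_gap: 36.0
grip_force: 51.9
[-0.14013095 -2.14956241  8.25559699]
```

View pics/t2.png

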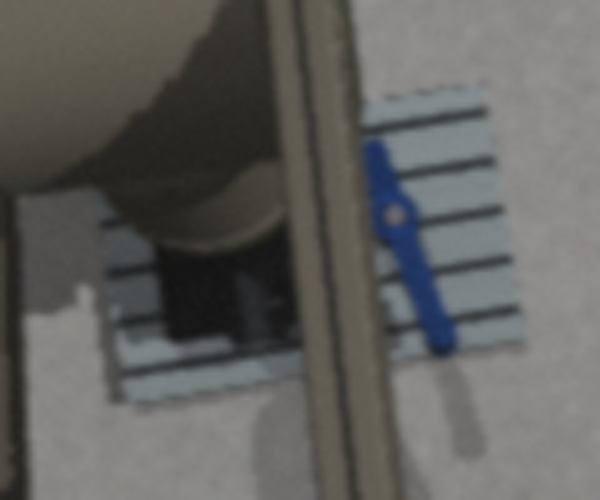

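The top view is mostly blocked by the arm, but the lever is still open, with its knob at (441,343) in the crop. The calibrated position puts the module over the tray, so I'll correct by 2 mm and lower it.

```bash
python3 -m handwheel '[[0,-0.002,0,0],[0,0,0.003,0],[0,0,0.003,0],[0,0,0.002,0],[0,0,0,0]]'
python3 -m handwheel '[[0,0,0.002,0],[0,0,0.002,0],[0,0,0.002,0],[0,0,0,0]]'
```

```text
time: 7.05
tool_pos: [594.1, 140.7, 43.6]
tcp_rot: [180.0, -0.0, 99.8]
ft_force: [-1.7, 0.4, 1.0]
finger_gap: 35.2
grip_force: 52.4
time: 7.45
tool_pos: [594.1, 140.7, 38.1]
tcp_rot: [180.0, 0.0, 99.8]
ft_force: [-4.5, -0.5, 5.3]
finger_gap: 35.0
grip_force: 53.2
```

```bash
python3 -m handwheel '[[0,0,0.002,0],[0,0,0.002,0],[0,0,0.001,0],[0,0,0,0]]'
python3 -m handwheel '[[0,0,0.001,0],[0,0,0.001,0],[0,0,0,0]]'
```

```text
time: 7.85
tool_pos: [594.1, 140.7, 33.2]
tcp_rot: [180.0, 0.0, 99.8]
ft_force: [-4.2, -0.6, 5.9]
finger_gap: 35.7
grip_force: 53.3
time: 8.15
tool_pos: [594.2, 140.7, 32.2]
tcp_rot: [180.0, 0.0, 99.8]
ft_force: [-9.2, -2.6, 13.9]
finger_gap: 35.2
grip_force: 54.2
```

```bash
python3 -m handwheel '[[0,0,0.001,0],[0,0,0.001,0],[0,0,0,0]]'
python3 -m handwheel '[[0,0,0.001,0],[0,0,0.001,0],[0,0,0,0],[0,0,0,0]]'
```

```text
time: 8.45
tool_pos: [594.3, 140.7, 32.1]
tcp_rot: [180.0, 0.0, 99.9]
ft_force: [-16.7, -3.9, 30.6]
finger_gap: 35.0
grip_force: 56.2
time: 8.85
tool_pos: [594.4, 140.8, 31.9]
tcp_rot: [180.0, 0.0, 99.9]
ft_force: [-25.4, -4.3, 44.9]
finger_gap: 35.7
grip_force: 58.1
```

The stop was reached at TCP z 32 as predicted, 12 mm below seating. I'll unload, release and lift.

```bash
python3 -m handwheel '[[0,0,-0.002,0],[0,0,-0.0015,0],[0,0,0,0]]'
python3 -m handwheel '[[0,0,0,0],[0,0,0,0],[0,0,0,0],[0,0,0,0],[0,0,0,0]]' 0.07
python3 -m handwheel '[[0,0,-0.01,0],[0,0,-0.03,0],[0,0,-0.04,0],[0,0,-0.04,0],[-0.03,0,-0.03,0],[-0.04,0,0,0],[0,0,0,0],[0,0,0,0]]'
python3 - <<'E'
from h import *
s=r.sense();im=r.snapshot('wrist');cv2.imwrite('pics/w3.png',im[...,::-1])
import json;json.dump([s['tool_pos'].tolist(),s['tcp_rot'].tolist()],open('w3.json','w'));print(s['tool_pos'],s['tcp_rot'])
E
```

```text
time: 9.15
tool_pos: [594.2, 140.7, 32.1]
tcp_rot: [180.0, 0.0, 99.8]
ft_force: [-9.3, -1.7, 17.5]
finger_gap: 35.2
grip_force: 54.6
time: 9.65
tool_pos: [593.8, 140.6, 29.5]
tcp_rot: [-180.0, -0.0, 99.8]
ft_force: [-0.7, 0.2, -0.7]
finger_gap: 70.0
grip_force: 0.0
time: 10.45
tool_pos: [606.0, 70.9, 180.4]
tcp_rot: [180.0, -0.0, 99.7]
ft_force: [0.8, 0.2, -0.2]
finger_gap: 70.0
grip_force: 0.0
[605.98992755  70.94881287 180.39058163] [ 1.79970220e+02 -1.57802669e-02  9.97252394e+01]
```

View pics/w3.png

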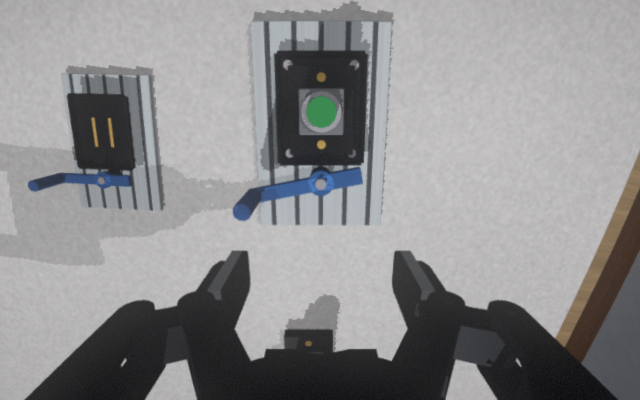

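The wrist view shows the module square in the tray (rim (277,51), (367,53), (362,165), (277,164), button (321,112)) and the lever still open, with the knob top at (242,211) and the pivot at (320,184).

```bash
python3 - <<'E'
from h import *;import json
a=json.load(open('w3.json'));s=dict(tool_pos=np.array(a[0]),tcp_rot=np.array(a[1]))
c=cam('wrist',s)
an=lambda p,q:np.degrees(np.arctan2(*(p-q)[1::-1]))
g=world(c,[[277,51],[367,53],[362,165],[277,164]],21);print([np.linalg.norm(g[i]-g[i-1]).round(1) for i in range(4)])
print('tray',g.mean(0),'btn',world(c,[[321,112]],79))
l=world(c,[[320,184],[242,211]],[41,88]);print(l,np.linalg.norm((l[1]-l[0])[:2]),an(l[1],l[0]))
print('above knob',totool([*l[1][:2],50]))
# arc rows in tool axes
R=Ro.from_euler('xyz',a[1],degrees=True).as_matrix()
th=np.radians(np.linspace(an(l[1],l[0])%360,190+91,11))
P=65*np.c_[np.cos(th),np.sin(th),0*th];print((np.diff(P,axis=0)@R).round(1))
E
```

```text
[np.float64(102.8), np.float64(81.0), np.float64(102.1), np.float64(83.7)]
tray [594.10170824 141.36396569  21.        ] btn [[594.43390401 140.58147048  79.        ]]
[[604.59901317  76.03191366  41.        ]
 [544.79945956  54.6848385   88.        ]] 63.49554496039264 -160.354595880977
above knob [ -6.59893671 -62.73553236 129.80784641]
[[-8.9  2.2 -0. ]
 [-8.5  3.5 -0. ]
 [-8.   4.6  0. ]
 [-7.2  5.7  0. ]
 [-6.3  6.7  0. ]
 [-5.3  7.5  0. ]
 [-4.2  8.2  0. ]
 [-3.   8.7  0. ]
 [-1.7  9.1  0. ]
 [-0.4  9.2  0. ]]
```

```bash
python3 -m handwheel '[[-0.0066,-0.032,0,0],[0,-0.0307,0.01,0],[0,0,0.03,0],[0,0,0.03,0],[0,0,0.03,0],[0,0,0.02,0],[0,0,0.01,0],[0,0,0,0]]' 0.06
python3 -m handwheel '[[0,0,0,0],[0,0,0,0],[0,0,0,0],[0,0,0,0],[0,0,0,0],[0,0,0,0],[0,0,0,0]]' 0.005 30
```

```text
time: 11.3
tool_pos: [543.5, 55.3, 47.9]
tcp_rot: [-179.8, -0.0, 99.9]
ft_force: [-0.2, 0.9, 0.2]
finger_gap: 60.4
grip_force: 0.0
time: 12.0
tool_pos: [544.0, 53.8, 51.2]
tcp_rot: [-179.8, 0.0, 99.8]
ft_force: [-13.6, -2.9, 14.7]
finger_gap: 15.3
grip_force: 30.2
```

The pin is gripped at 15.3 mm. I'll lift 3 mm to unload the tips, then swing along the arc.

```bash
python3 -m handwheel '[[0,0,-0.004,0],[-0.0089,0.0022,0,0],[-0.0085,0.0035,0,0],[-0.008,0.0046,0,0],[0,0,0,0]]'
```

```text
time: 12.5
tool_pos: [557.5, 30.2, 52.0]
tcp_rot: [-179.7, -0.0, 99.8]
ft_force: [-4.5, -4.3, -8.9]
finger_gap: 15.0
grip_force: 32.9
```

```bash
python3 -m handwheel '[[-0.0072,0.0057,0,0],[-0.0063,0.0067,0,0],[-0.0053,0.0075,0,0],[-0.0042,0.0082,0,0],[0,0,0,0]]'
python3 -m handwheel '[[-0.003,0.0087,0,0],[-0.0017,0.0091,0,0],[-0.0004,0.0092,0,0],[0,0,0,0],[0,0,0,0]]'
```

```text
time: 13.0
tool_pos: [589.2, 8.8, 52.1]
tcp_rot: [-179.6, 0.3, 99.8]
ft_force: [-4.7, -19.7, -6.1]
finger_gap: 14.8
grip_force: 33.2
time: 13.5
tool_pos: [617.4, 10.7, 52.1]
tcp_rot: [-179.8, 0.1, 99.8]
ft_force: [-0.8, -9.0, -11.4]
finger_gap: 14.9
grip_force: 32.6
```

```bash
python3 -m handwheel '[[0,0,0,0],[0,0,0,0],[0,0,0,0],[0,0,0,0]]' 0.05
python3 -m handwheel '[[0,0,-0.02,0],[0,0,-0.04,0],[0,0,-0.04,0],[0,0,-0.04,0],[0,0,0,0],[0,0,0,0],[0,0,0,0]]'
python3 - <<'E'
from h import *
cv2.imwrite('pics/w4.png',r.snapshot('wrist')[...,::-1])
E
```

```text
time: 13.9
tool_pos: [619.4, 13.1, 54.6]
tcp_rot: [179.9, 0.0, 99.9]
ft_force: [0.5, 0.4, -0.5]
finger_gap: 50.1
grip_force: 0.0
time: 14.6
tool_pos: [618.1, 13.1, 192.6]
tcp_rot: [-179.9, -0.0, 99.8]
ft_force: [-0.5, -0.1, -1.2]
finger_gap: 49.7
grip_force: 0.0
```

View pics/w4.png

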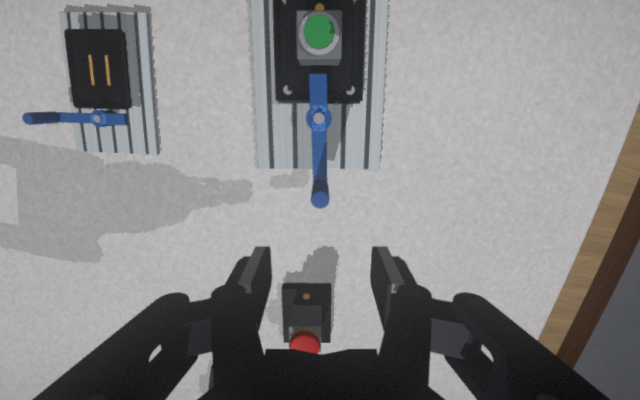

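The lever tab at (318,85) lies over the module's base with the handle at (320,198) pointing along the tray's -y. The module is still square, and nothing is touched.

```bash
python3 -c "
from bench import r
print(r.hand_in())"
```

```text
the job is handed in; nothing more can be done
None
```

The green module is seated square in the tray and pressed home, and the lever is locked over its base at about 1.58 rad. I handed the job in at about 15 s; no verdict was returned.

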